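# Hold the test stand's spring arm back to uncover its pad

### The arm

A 6-joint arm with a two-finger parallel gripper is mounted at the origin on a cart in front of the work surface, level with it; the furniture and walls round the work are solid. World frame = base frame: x ahead of the robot, y to its left, z up, the work surface at z = 0. Lengths are in m, angles in rad, forces in N, time in s.
With the tool pointing down it reaches from about 0.35 to 0.775 m from the base axis. Payload 7.3 kg.
Tool frame: the origin (TCP) lies on the centre line of the jaws, within the pads' length; the fingertips stand 11 mm ahead of it and the grasp point (between the pads) lies 8 mm behind it; z points along the fingers, y is the direction in which the jaws open and shut (so a half turn about z gives the same grasp; the last joint's range is limited). The gripper opens to 92 mm and grips with 3 to 60 N. Pads are 19 mm wide; open, the fingers measure 130 mm over their backs; the gripper's body (75 mm by 190 mm) begins 47 mm behind the grasp point.
Start: joints at [1.02, 0.342, 1.524, -0, 1.275, -0.146], TCP at [0.207, 0.483, 0.238] pointing down, gripper open.
Joint ranges: [-2.53, 2.53], [-0.77, 2.02], [0.04, 2.7], [-1, 4.14], [0.28, 2.66], [-3.11, 3.11]. Speed limits (rad/s): [2.57, 2.57, 3.14, 3.14, 3.14, 3.14].

### API

Orientations are given as a unit quaternion [w, x, y, z].
In Python, from bench import * gives the robot as it stands.
- The arm moves only by the tool play_rows, never from a script. Its arguments are lists of equal length, an entry for each row: "hand": the closure in counts, from 0 (fully open) to 255 (shut); "travel": the shift along the tool's x, y, z in mm, a list of three; "yaw": the turn about the tool's z in rad. In form: {"hand": [hand, ...], "travel": [[tx, ty, tz], ...], "yaw": [yaw, ...]}. A call has 1 to 12 rows; each row shifts and turns the commanded pose from where the row before left it, along the tool's axes as they then stand; what a row does not reach is not made up. A row lasts 1/8 s, in which the tool goes at most 62.5 mm and 10.7 degrees, less where a joint would pass 70% of its speed; a pose out of reach is approached as far as the arm can. A call is refused whole if a number of a shift passes 62.5 or a number of a turn 0.188, either way. A call with a gripper value outside its range is refused whole. The fingers move at their own pace and stop on an object; the grip force is fixed at half the most. Time passes only in rows, so rows that do not move let the fingers close. It gives the time, the measured TCP pose, the force and the opening at its end, in the units of the state.
- state(): the state, without advancing time (a new reading comes with each control period).
- capture(name): name is "scene" or "top"; returns a dict with "image" (400x640x3 uint8, blue, green, red), "z_map" (400x640 float32, m along the optical axis (not along the pixel's ray), 0 where there is no reading), "fov_y" (degrees; the focal length in pixels is half the picture's height over the tangent of half this angle, whatever the lens; pixels are square), "cx", "cy" (the principal point, pixels), "dist" ([k1, k2, p1, p2, k3] as OpenCV has them; the pictures are not rectified), "R" (3x3) and "t" (3): a world point X has camera coordinates R X + t. Camera axes: x right, y down, z forward; pixel columns grow to the right and rows downward; lengths in m; the calibration is good to about 2 mm. A picture is of the moment at which its call begins.
- sign_off(): hands the job in, once; it reports no verdict.
The state is a dict: "t": time; "joint_pos": joint angles; "joint_velocities": joint speeds; "joint_efforts": joint torques, N m; "eef_pos": TCP position; "orientation": TCP orientation; "wrist_force": force on the tool from outside, world axes, zero at the start; "moment": the same for the moment, N m; "finger_gap": finger opening in m.
Only numpy, scipy, OpenCV 4.12 (cv2) and the standard library are available. Lean on these libraries where they do the work, as an engineer would, in place of code of your own. Each camera call takes 0.05 s, during which the arm holds its last target. There are 200 camera calls.

### The job

On the bone-vibrator test stand, first fold the flat cover up by its front knob until it stands upright, and let go of it so that it stays standing by itself. Then swing the spring arm by its upright post away from the rubber pad, all the way to its stop pin, and finish while still holding it there against its spring, so that a colleague can wipe the pad; do not let go at the end. Leave the other things on the table where they are.

Things in the scene. Friction and masses are not known exactly. Their poses are not given: they have to be found in the camera images.
- stand: Grey test stand fixed to the table: base plate 180 x 140 mm, top face 14 mm above the table, on short feet. Origin: centre of the underside, on the table. Its +x points from the front to the hinge side of the cover, its +y to the left as seen from the front, z up. The spring arm turns on a pivot at stand (30, 0) mm. A steel stop pin 9 mm thick, up to 34 mm high, stands at stand (4, 33) mm.
- cover: Flat grey plastic panel 112 x 136 mm, 4 mm thick, lying level over the spring arm, 82 mm above the table, when closed. Hinged along its far edge; the origin is on the hinge line, body +x points from the knob to the hinge. Black knob at its front edge.
- cover_angle (a joint): Angle of the cover: 0 = closed and level, 1.57 rad = upright, 1.95 at most (leaning back). Knob goes up and then away from the front as it grows. Starts somewhere between 0 and 0.25. The hinge is stiff (friction 0.35 N m, so about 3 N at the knob) and the cover stays at any angle where it is left.
- cover_knob (a point): Centre of the cover's black knob: a cylinder 18 mm in diameter, 24 mm long, its axis along stand y (parallel to the hinge); it sits on a stem 8 mm wide, 32 mm in front of the panel's edge, 152 mm from the hinge line. Free on both ends; gripped on its flat ends it can turn between the fingers.
- cover_hinge (a point): Middle of the cover's hinge line, 80 mm behind the stand's centre (stand +x), 82 mm above the table. The hinge line runs along stand y.
- swing_arm: Steel spring arm below the cover, 14 mm wide, its top 32 mm above the table, turning level about the upright pivot; origin on the pivot axis at table height, body -x points from the pivot along the arm to the post. At rest its round paddle lies over the rubber pad.
- swing_angle (a joint): Angle of the spring arm: 0 = at rest over the pad, on the stand's right front (post at stand (-36, -46) mm); it grows clockwise seen from above, the post moving towards stand +y, to 1.22 rad at the stop (post at stand (-36, +46) mm). A coil spring drives it back to 0: about 2.5 N at the post at rest, about 6.5 N at the stop. It springs back if let go.
- post_grip (a point): Grip height on the arm's upright steel post: on the post's axis, 50 mm above the table. The post is round, 14 mm in diameter, from 32 to 66 mm above the table, 80 mm from the pivot axis.
- swing_pivot (a point): Point on the upright pivot axis of the spring arm, 50 mm above the table. The pivot stub there reaches 55 mm above the table.
- forceps: Thin steel forceps lying near the front edge, 150 x 14 x 5 mm, long along its x; origin under its centre. Leave alone.
- fork_large: Larger and nearer of the two tuning forks behind the stand, lying loose, 194 x 41 x 22 mm, long along its x; origin under its centre. Leave alone.

How it is judged:
On the way, in this order (a step that is already met when the one before it is completed fails the run):
1. the cover stands upright by itself, let go (value of joint cover_angle between 1.35 and 1.79 rad and contact force between cover and anything else below 0.5 N), for 0.3 s.
2. the spring arm is held at its stop by the fingers, the cover still upright (value of joint cover_angle between 1.35 and 1.79 rad and value of joint swing_angle above 1.15 rad and contact force between the fingers and swing_arm above 1.5 N), for 0.3 s.
At the end, for the whole second after the job is handed in: The spring arm is within 0.07 rad of its stop (angle above 1.15 rad) with the fingers pressing on it by at least 1.5 N; the cover is upright within 0.22 rad (1.35 to 1.79) and nothing touches it (all of step 2 and contact force between cover and anything else below 0.5 N); the arm keeps its last pose, push and grip.
It fails at once if the forceps or the larger tuning fork is moved more than 3 cm (distance of any of forceps, fork_large from where it was at the start of the episode above 0.03 m).
It also fails if it takes over 45 s, if anything falls off the work surface, if the arm or the gripper's body presses on something with over 40 N, if the wrist force passes 120 N, or if a joint passes its speed limit or range.

## Working session

There is one attempt and no reset: what is moved stays moved. The work goes in short steps, Python scripts to look and compute and a tool call to move; the robot and the scene stay as the last step left them, time stands still between calls to the robot, and variables do not carry over. Pictures are saved under pics/ and viewed, on a budget of 10 in all, crops included, one or two more only if the job needs it, and the job is handed in when it is done.

Besides the shell and the picture viewer there is one more tool, called after "Request:" as name([rows], argument=value, ...), one row to a line, values as JSON. play_rows: Moves the arm, as the interface text tells. Its arguments: {"type":"object","properties":{"hand":{"type":"array","items":{"type":"number"}},"travel":{"type":"array","items":{"type":"array","items":{"type":"number"}}},"yaw":{"type":"array","items":{"type":"number"}}},"required":["hand","travel","yaw"]}

```bash
mkdir -p pics; ls
python3 - <<'E'
from bench import *
import cv2,numpy as np,pickle
s=state();print(s)
for n in("scene","top"):
    c=capture(n);cv2.imwrite(f"pics/{n}0.png",c["image"]);pickle.dump(c,open(f"{n}0.pkl","wb"))
    print(n,c["fov_y"],c["cx"],c["cy"],c["dist"],(-np.array(c["R"]).T@c["t"]),c["R"])
E
```

```text
pics
{'t': 0.0, 'joint_pos': array([ 1.01997990e+00,  3.42741683e-01,  1.52498992e+00, -2.10017757e-05,
        1.27540117e+00, -1.46003159e-01]), 'joint_velocities': array([ 0.00066444,  0.00090166,  0.0005808 , -0.00113906, -0.00147085,
       -0.00058623]), 'joint_efforts': array([-6.27962090e-04, -4.31254363e+01, -2.44211894e+01,  7.16717751e-02,
        5.62960468e-02, -1.46898501e-04]), 'eef_pos': array([0.20655565, 0.48224598, 0.23704457]), 'orientation': array([-2.53460841e-04,  2.01024355e-01,  9.79585941e-01, -7.27220878e-04]), 'wrist_force': array([-0.24805641,  0.6395606 ,  0.22189193]), 'moment': array([0.00980567, 0.02445819, 0.00024612]), 'finger_gap': 0.09173625890591111}
scene 44.107320364924135 324.8598253082929 194.2698530586026 [0.02692466 0.         0.         0.         0.        ] [-0.158061    0.01831026  0.51402248] [[-0.47341167 -0.88083801  0.00240545]
 [-0.46206449  0.24601253 -0.85204122]
 [ 0.74991852 -0.40447773 -0.52346917]]
top 54.631915662660695 312.0546696947662 200.30443362521206 [-0.00469175  0.          0.          0.          0.        ] [ 0.39685568 -0.33872397  0.92506864] [[-0.01752173 -0.99958732 -0.0227636 ]
 [-0.99312036  0.02003572 -0.11537122]
 [ 0.1157797   0.02058549 -0.99306158]]
```

View pics/scene0.png

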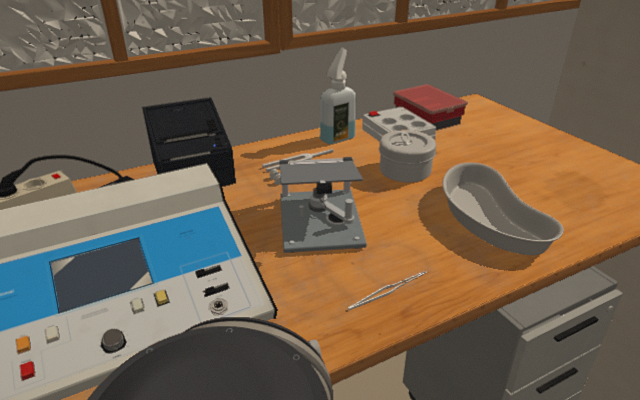

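View pics/top0.png

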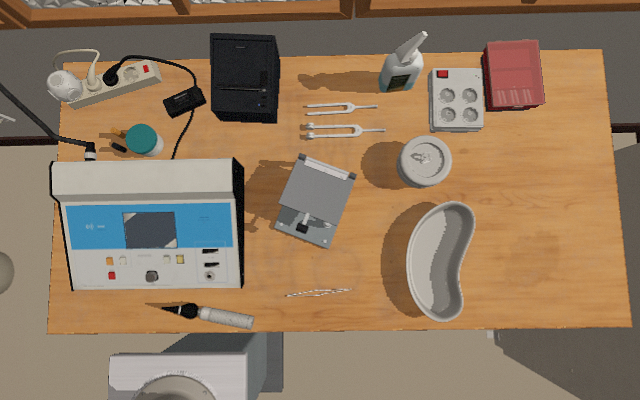

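The scene view shows the stand around (322,205) with the forceps in front. The top view shows the cover at (320,190), the black knob near (303,225), and the forks behind at (345,105-130). Next I'll measure with depth.

```bash
cat > h.py <<'E'
import cv2,numpy as np,pickle
def K(c):
    f=200/np.tan(np.radians(c["fov_y"])/2); return np.array([[f,0,c["cx"]],[0,f,c["cy"]],[0,0,1.]])
def rays(c,px):
    u=cv2.undistortPoints(np.asarray(px,float).reshape(-1,1,2),K(c),np.array(c["dist"]))[:,0]
    return np.c_[u,np.ones(len(u))]
def cloud(c):
    h,w=c["z_map"].shape; v,u=np.mgrid[:h,:w]
    p=rays(c,np.c_[u.ravel(),v.ravel()])*c["z_map"].reshape(-1,1)
    return ((p-c["t"])@np.array(c["R"])).reshape(h,w,3)
def plane(c,px,z):
    d=rays(c,px)@np.array(c["R"]); o=-np.array(c["R"]).T@c["t"]
    return o+d*((z-o[2])/d[:,2])[:,None]
def proj(c,X):
    return cv2.projectPoints(np.asarray(X,float).reshape(-1,1,3),cv2.Rodrigues(np.array(c["R"]))[0],np.array(c["t"]),K(c),np.array(c["dist"]))[0][:,0]
E
python3 - <<'E'
from h import *
c=pickle.load(open("top0.pkl","rb"));P=cloud(c);im=c["image"]
roi=np.zeros((400,640),bool);roi[145:255,265:365]=1
hsv=cv2.cvtColor(im,cv2.COLOR_BGR2HSV)
grey=(hsv[...,1]<70)&roi&(c["z_map"]>0)
z=P[...,2]
print(np.histogram(z[grey],np.arange(0,.16,.008)))
m=grey&(z>.06)&(z<.14); Q=P[m]
A=np.c_[Q[:,:2],np.ones(len(Q))];co=np.linalg.lstsq(A,Q[:,2],rcond=None)[0];print("plane",co,np.std(A@co-Q[:,2]),np.arctan(np.hypot(*co[:2])))
print("cover",cv2.minAreaRect(Q[:,:2].astype(np.float32)*1000))
g=grey&(z>.009)&(z<.02);print("plate",cv2.minAreaRect(P[g][:,:2].astype(np.float32)*1000),g.sum())
k=roi&(hsv[...,2]<50)&(z>.06);print("knob px",np.argwhere(k).mean(0) if k.any() else None,k.sum(),P[k].mean(0) if k.any() else None)
print(np.array([ (a,b,*np.round(P[a,b],3)) for a,b in np.argwhere(roi&(hsv[...,2]<40))])[::8])
s=pickle.load(open("scene0.pkl","rb"));
a=cv2.resize(im[140:260,260:370],None,fx=4,fy=4,interpolation=2);b=cv2.resize(s["image"][140:260,260:380],None,fx=3.2,fy=4,interpolation=2)
cv2.imwrite("pics/crop1.png",np.hstack([a[:480],b[:480,:352]]))
E
```

```text
(array([  13, 1231,   45,    9,    8,    1,    3,    5,   11,    3,  674,
       1074, 1084,  552,   60,   39,    0,    0,    0]), array([0.   , 0.008, 0.016, 0.024, 0.032, 0.04 , 0.048, 0.056, 0.064,
       0.072, 0.08 , 0.088, 0.096, 0.104, 0.112, 0.12 , 0.128, 0.136,
       0.144, 0.152]))
plane [-0.18151887  0.08242322  0.2169319 ] 0.003333179901735048 0.19677594654889458
cover ((500.95184326171875, -326.8863525390625), (135.0812225341797, 163.05345153808594), 67.69403839111328)
plate ((495.32049560546875, -324.03656005859375), (138.54664611816406, 175.91078186035156), 68.1786880493164) 1266
knob px [226.2962963  302.07407407] 81 [ 0.43699333 -0.30035931  0.11900493]
[[ 2.23e+02  2.98e+02  4.44e-01 -2.92e-01  1.15e-01]
 [ 2.25e+02  3.01e+02  4.40e-01 -2.98e-01  1.19e-01]
 [ 2.26e+02  3.05e+02  4.37e-01 -3.06e-01  1.18e-01]
 [ 2.28e+02  2.97e+02  4.33e-01 -2.90e-01  1.20e-01]
 [ 2.28e+02  3.06e+02  4.33e-01 -3.08e-01  1.19e-01]
 [ 2.29e+02  3.06e+02  4.31e-01 -3.08e-01  1.21e-01]
 [ 2.30e+02  3.06e+02  4.29e-01 -3.08e-01  1.20e-01]
 [ 2.32e+02  3.05e+02  4.25e-01 -3.06e-01  1.19e-01]]
```

View pics/crop1.png

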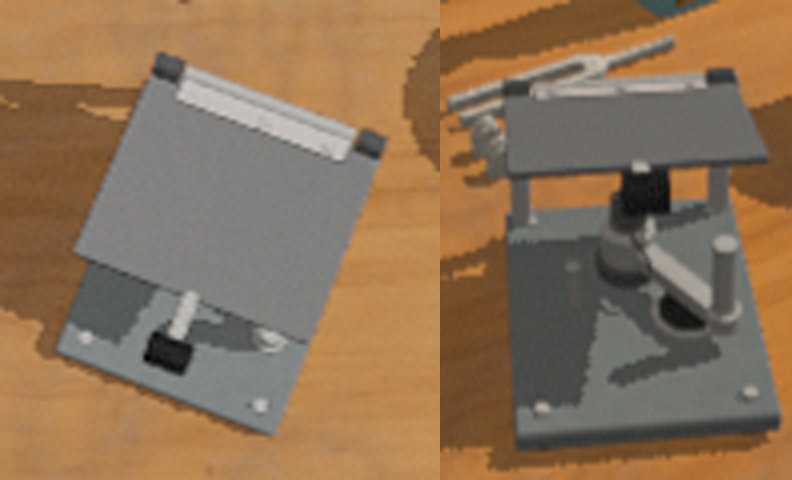

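Crop: the cover is slightly open, with the knob at about (302,227) px in the top view. The post is on the right front, and the plate corners and screws are clear. Stand estimate: centre ≈ (0.498,-0.325), yaw ≈ -22°. I'll check this by projecting into both views, and work out the path.

```bash
cat >> h.py <<'E'
C=np.array([.498,-.325]);YAW=np.radians(-22)
def W(x,y,z): # stand mm -> world m
    c,s=np.cos(YAW),np.sin(YAW); return np.array([C[0]+(c*x-s*y)/1e3,C[1]+(s*x+c*y)/1e3,z/1e3])
def toolR(q):
    from scipy.spatial.transform import Rotation as Ro
    return Ro.from_quat([q[1],q[2],q[3],q[0]]).as_matrix()
def delta(s,target,yaxis):  # shift in tool axes (mm) and yaw about tool z to bring tool y along +-yaxis
    R=toolR(s["orientation"]);d=R.T@(target-s["eef_pos"])*1e3
    v=R.T@np.r_[yaxis,0];a=np.arctan2(-v[0],v[1]);a=(a+np.pi/2)%np.pi-np.pi/2
    return d.round(1),round(a,3)
E
python3 - <<'E'
from h import *
from bench import *
out=[]
pts=[W(-90,-70,14),W(-90,70,14),W(90,-70,14),W(90,70,14),W(-36,-46,66),W(-36,-46,32),W(80,0,82),W(80,68,82),W(80,-68,82),W(4,33,34)]
for a in(.15,.2,.25): pts.append(W(80-152*np.cos(a),0,82+152*np.sin(a)))
for n,(r,cc) in {"top":(140,260),"scene":(140,260)}.items():
    c=pickle.load(open(n+"0.pkl","rb"));im=cv2.resize(c["image"][r:r+120,cc:cc+120],None,fx=4,fy=4,interpolation=2)
    for p in proj(c,pts): cv2.circle(im,tuple(int(v) for v in (p-[cc,r])*4+2),3,(0,0,255),-1)
    out.append(im[:480,:400] if n=="top" else im[:480,:400])
cv2.imwrite("pics/ov.png",np.hstack(out)[:,:800])
s=state();print(toolR(s["orientation"]).round(3))
print("pre", W(-69,0,110),W(-36,-46,50),W(-36,46,50),W(80,0,234))
c=pickle.load(open("top0.pkl","rb"));P=cloud(c).reshape(-1,3)
for y in np.arange(-.5,.5,.1):
    m=(abs(P[:,1]-y)<.05)&(P[:,0]>.25)&(P[:,0]<.62)&(P[:,2]<.6); print(round(y,2),P[m][:,2].max().round(3) if m.any() else None)
E
```

```text
[[-0.919  0.394 -0.001]
 [ 0.394  0.919 -0.001]
 [ 0.    -0.001 -1.   ]]
pre [ 0.43402431 -0.29915215  0.11      ] [ 0.44738948 -0.35416462  0.05      ] [ 0.48185328 -0.26886371  0.05      ] [ 0.57217471 -0.35496853  0.234     ]
-0.5 0.075
-0.4 0.11
-0.3 0.123
-0.2 0.132
-0.1 0.13
-0.0 0.132
0.1 0.131
0.2 0.132
0.3 0.006
0.4 None
```

View pics/ov.png

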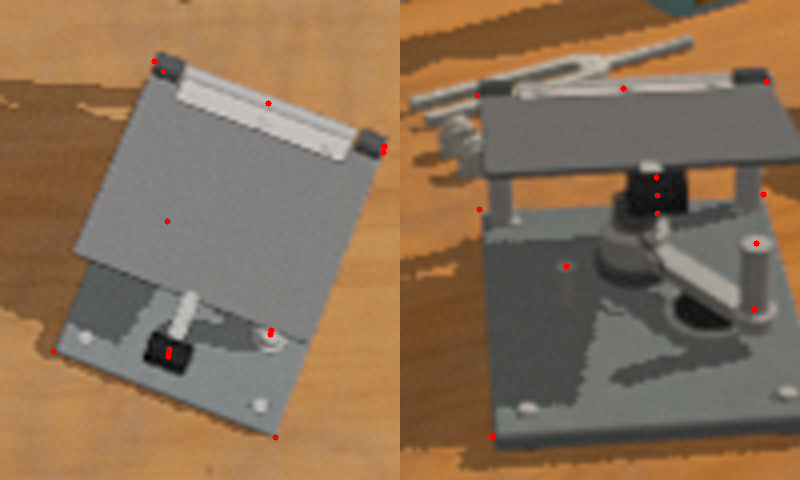

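Overlay agrees to about 1–2 mm in both views (knob at cover angle ≈0.2, post, pin, plate corners), and the tool y axis is already nearly along stand y. The furniture on the path is no higher than 0.132 m, so I'll move over at the current height.

Request:
play_rows([
  [-44, -36, 0],
  [-44, -36, 0],
  [-44, -36, 0],
  [-44, -36, 0],
  [-44, -36, 0],
  [-44, -36, 0],
  [-44, -36, 0],
  [-44, -36, 0],
  [-20, -43, 0],
  [-20, -43, 0],
  [-20, -43, 0],
  [-20, -43, 0],
], hand=[0, 0, 0, 0, 0, 0, 0, 0, 0, 0, 0, 0], yaw=[0, 0, 0, 0, 0, 0, 0, 0, 0, 0, 0, 0])

```text
t: 1.6
eef_pos: [0.4223, -0.1119, 0.2375]
orientation: [-0.0, 0.201, 0.98, 0.0]
wrist_force: [0.6, 0.9, -0.4]
finger_gap: 0.0917
```

Run:
```python
from h import *
from bench import *
s=state();print(s["t"],s["eef_pos"],s["joint_pos"].round(2))
print(delta(s,W(-69,0,104),[.3746,.9272]))
```

```text
1.6 [ 0.42233847 -0.11186596  0.23751426] [-0.43  0.18  1.75  0.    1.21 -1.6 ]
(array([ -84.6, -167.6,  133.4]), np.float64(-0.021))
```

Request:
play_rows([
  [-21, -42, 0],
  [-21, -42, 0],
  [-21, -42, 0],
  [-21.6, -41.6, 0],
  [0, 0, 0],
  [0, 0, 40],
  [0, 0, 40],
  [0, 0, 33],
  [0, 0, 20],
  [0, 0, 0],
], hand=[0, 0, 0, 0, 0, 0, 0, 0, 0, 0], yaw=[-0.021, 0, 0, 0, 0, 0, 0, 0, 0, 0])

```text
t: 2.85
eef_pos: [0.4365, -0.2957, 0.1033]
orientation: [-0.002, 0.19, 0.982, 0.001]
wrist_force: [-0.1, 0.2, 1.4]
finger_gap: 0.0919
```

Run:
```python
from h import *
from bench import *
s=state();print(s["t"],s["eef_pos"],s["joint_pos"].round(2))
print(delta(s,W(-69,0,104),[.3746,.9272]))
o=[]
for n,(r,cc) in {"top":(140,250),"scene":(100,260)}.items():
    c=capture(n);pickle.dump(c,open(n+"1.pkl","wb"));im=cv2.resize(c["image"][r:r+120,cc:cc+100],None,fx=4,fy=4,interpolation=2)
    for p in proj(c,[W(-69,0,112)]): cv2.circle(im,tuple(int(v) for v in (p-[cc,r])*4+2),3,(0,0,255),-1)
    o.append(im)
cv2.imwrite("pics/g1.png",np.hstack(o))
```

```text
2.85 [ 0.4365295  -0.29570474  0.10334052] [-0.74  0.5   1.69  0.    0.96 -1.93]
(array([ 1. , -4.1, -0.7]), np.float64(0.001))
```

View pics/g1.png

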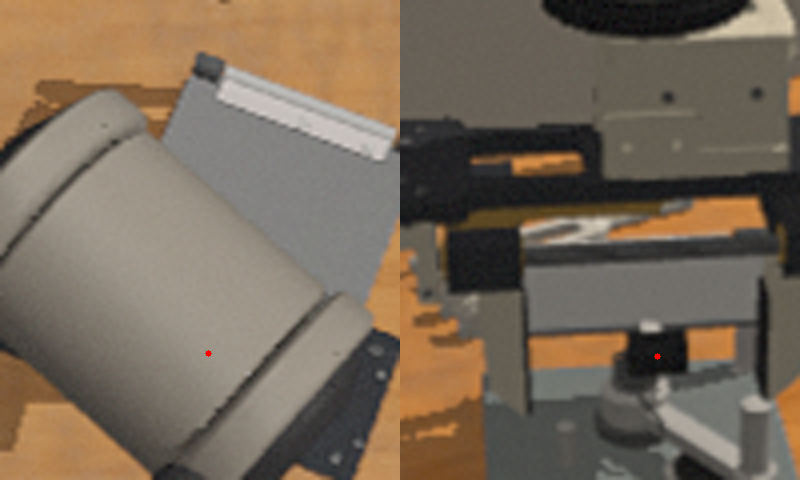

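The fingers straddle the knob (scene crop: knob at (657,352), between the fingers). I'll apply the small y correction and close.

Request:
play_rows([
  [0.5, -4, 0],
  [0, 0, 0],
  [0, 0, 0],
  [0, 0, 0],
  [0, 0, 0],
  [0, 0, 0],
  [0, 0, 0],
  [0, 0, 0],
], hand=[0, 0, 255, 255, 255, 255, 255, 255], yaw=[0, 0, 0, 0, 0, 0, 0, 0])

```text
t: 3.95
eef_pos: [0.4354, -0.301, 0.1047]
orientation: [0.0, 0.191, 0.982, 0.0]
wrist_force: [0.3, 1.0, -0.6]
finger_gap: 0.0363
```

Request:
play_rows([
  [0, 0, 0],
  [0, 0, 0],
  [0, 0, 0],
  [0, 0, 0],
], hand=[255, 255, 255, 255], yaw=[0, 0, 0, 0])

```text
t: 4.45
eef_pos: [0.4354, -0.301, 0.1047]
orientation: [0.0, 0.191, 0.982, 0.0]
wrist_force: [-0.2, -0.3, 0.6]
finger_gap: 0.0235
```

Run:
```python
from h import *
from bench import *
s=state();print(s["t"],s["eef_pos"],s["finger_gap"],s["wrist_force"])
R=toolR(s["orientation"]);g=s["eef_pos"]-.008*R[:,2]
c,n=np.cos(YAW),np.sin(YAW);d=g[:2]-C;print("grasp in stand",(np.array([[c,n],[-n,c]])@d)*1e3,g[2])
# arc: current knob est angle .2 -> 1.57, equal steps, in stand x (= -tool x) and z
a=np.linspace(.2,1.57,19);x=-152*np.cos(a);z=152*np.sin(a)
print(np.c_[-np.diff(x),-np.diff(z)].round(1).tolist())
print(R.T@np.r_[c,n,0])
```

```text
4.45 [ 0.4354169  -0.30103411  0.10468346] 0.023491112334540022 [-0.20946613 -0.34867315  0.57499706]
grasp in stand [-67.00392192  -1.22410066] 0.11268345673361096
[[-2.7, -11.2], [-3.6, -11.0], [-4.4, -10.7], [-5.2, -10.3], [-6.0, -9.9], [-6.7, -9.4], [-7.4, -8.9], [-8.1, -8.3], [-8.7, -7.7], [-9.2, -7.0], [-9.7, -6.3], [-10.2, -5.5], [-10.6, -4.7], [-10.9, -3.9], [-11.2, -3.1], [-11.4, -2.2], [-11.5, -1.3], [-11.6, -0.4]]
[-9.99999993e-01 -1.21412197e-04  1.28348548e-05]
```

The gap of 23.5 mm matches the 24 mm knob, so it's gripped. Now I'll follow the arc.

Request:
play_rows([
  [-2.7, 0, -11.2],
  [-3.6, 0, -11],
  [-4.4, 0, -10.7],
  [-5.2, 0, -10.3],
  [-6, 0, -9.9],
  [-6.7, 0, -9.4],
  [-7.4, 0, -8.9],
  [-8.1, 0, -8.3],
  [-8.7, 0, -7.7],
], hand=[255, 255, 255, 255, 255, 255, 255, 255, 255], yaw=[0, 0, 0, 0, 0, 0, 0, 0, 0])

```text
t: 5.58
eef_pos: [0.4845, -0.321, 0.1925]
orientation: [-0.0, 0.191, 0.982, 0.0]
wrist_force: [-1.8, -2.4, -7.4]
finger_gap: 0.0235
```

Request:
play_rows([
  [-9.2, 0, -7],
  [-9.7, 0, -6.3],
  [-10.2, 0, -5.5],
  [-10.6, 0, -4.7],
  [-10.9, 0, -3.9],
  [-11.2, 0, -3.1],
  [-11.4, 0, -2.2],
  [-11.5, 0, -1.3],
  [-11.6, 0, -0.4],
  [0, 0, 0],
], hand=[255, 255, 255, 255, 255, 255, 255, 255, 255, 255], yaw=[0, 0, 0, 0, 0, 0, 0, 0, 0, 0])

```text
t: 6.82
eef_pos: [0.5747, -0.3578, 0.2273]
orientation: [0.001, 0.191, 0.982, -0.001]
wrist_force: [-0.9, -3.5, 0.2]
finger_gap: 0.0238
```

Run:
```python
from h import *
from bench import *
s=state();R=toolR(s["orientation"]);g=s["eef_pos"]-.008*R[:,2]
c,n=np.cos(YAW),np.sin(YAW);p=(np.array([[c,n],[-n,c]])@(g[:2]-C))*1e3
print(p,g[2],"angle",np.arctan2(g[2]*1e3-82,80-p[0]),"r",np.hypot(g[2]*1e3-82,80-p[0]),s["wrist_force"],s["finger_gap"])
c=capture("scene");cv2.imwrite("pics/up.png",cv2.resize(c["image"][40:260,220:420],None,fx=2.5,fy=2.5))
```

```text
[83.33296737 -1.66055283] 0.2352736537778441 angle 1.5925381076135359 r 153.30988752822168 [-0.89526559 -3.50092619  0.15506389] 0.02384385398052818
```

View pics/up.png

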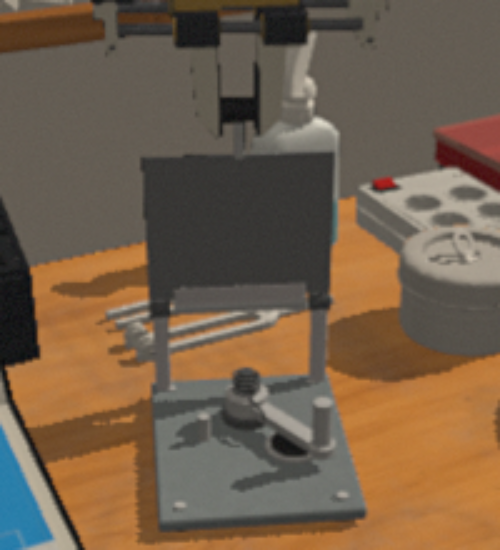

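The cover stands upright at about 1.59 rad and the fingers still hold the knob (crop: knob at (238,108)). Next I'll release it, wait, rise, and move above the post.

Request:
play_rows([
  [0, 0, 0],
  [0, 0, 0],
  [0, 0, 0],
  [0, 0, 0],
  [0, 0, 0],
  [0, 0, 0],
  [0, 0, -30],
  [0, 0, -30],
], hand=[0, 0, 0, 0, 0, 0, 0, 0], yaw=[0, 0, 0, 0, 0, 0, 0, 0])

```text
t: 7.88
eef_pos: [0.5735, -0.3568, 0.2869]
orientation: [-0.0, 0.191, 0.982, 0.0]
wrist_force: [-0.2, -0.1, -0.2]
finger_gap: 0.0914
```

Request:
play_rows([
  [0, 0, -15],
  [40, -15, 0],
  [40, -15, 0],
  [39, -14, 0],
  [0, 0, 0],
  [0, 0, 0],
  [0, 0, 0],
  [0, 0, 0],
  [0, 0, 0],
], hand=[0, 0, 0, 0, 0, 0, 0, 0, 0], yaw=[0, 0, 0, 0, -0.152, -0.152, -0.152, -0.152, 0])

```text
t: 9.0
eef_pos: [0.4467, -0.353, 0.301]
orientation: [-0.0, -0.111, 0.994, 0.0]
wrist_force: [0.2, -0.6, 0.5]
finger_gap: 0.0921
```

Run:
```python
from h import *
from bench import *
s=state();print(s["t"],s["eef_pos"],s["joint_pos"].round(2),s["wrist_force"])
t=W(-.575,.825,0)-W(0,0,0);t=t[:2]/np.hypot(*t[:2])
print(delta(s,W(-36,-46,49),t))
c=capture("top");cv2.imwrite("pics/top2.png",cv2.resize(c["image"][120:280,220:420],None,fx=2.2,fy=2.2));P=cloud(c)
pickle.dump(c,open("top2.pkl","wb"))
c=capture("scene");pickle.dump(c,open("scene2.pkl","wb"))
a=cv2.resize(c["image"][40:260,220:420],None,fx=2,fy=2,interpolation=2)
b=cv2.resize(pickle.load(open("top2.pkl","rb"))["image"][120:340,220:420],None,fx=2,fy=2)
cv2.imwrite("pics/v2.png",np.hstack([a,b]))
```

```text
9.0 [ 0.44671461 -0.35298177  0.30100149] [-0.8   0.39  1.28  0.    1.47 -2.6 ] [ 0.17653049 -0.57951371  0.53565379]
(array([ -0.5,  -1.5, 252. ]), np.float64(-0.002))
```

View pics/v2.png

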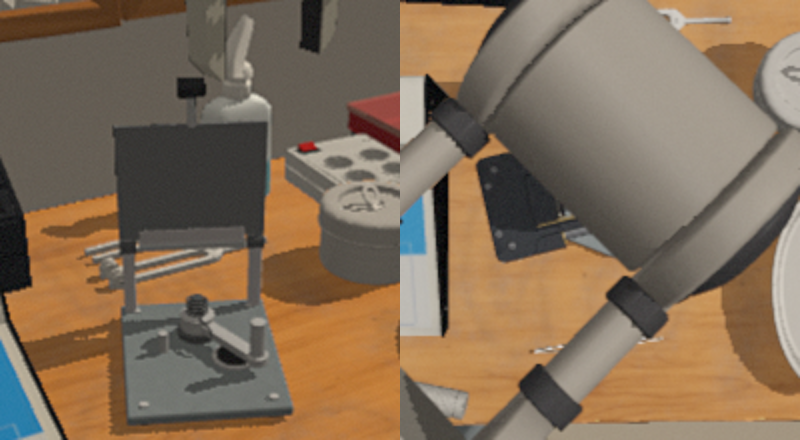

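The cover stands on its own (scene crop: upright panel, knob free at (190,87)) and the spring arm is still at rest. Before descending I'll check that the wrist links stay clear of the upright cover.

Run:
```python
from h import *
c,n=np.cos(YAW),np.sin(YAW)
for nm in("top2","scene2"):
    P=cloud(pickle.load(open(nm+".pkl","rb"))).reshape(-1,3);P=P[np.isfinite(P).all(1)]
    P=P[(P[:,0]<.75)&(P[:,2]>.26)]
    S=np.c_[((P[:,:2]-C)@np.array([[c,-n],[n,c]]))*1e3,P[:,2]*1e3]
    S=S[(abs(S[:,1])<260)&(S[:,0]>-250)&(S[:,0]<300)]
    for z0 in range(260,760,40):
        m=S[(S[:,2]>=z0)&(S[:,2]<z0+40)]
        mm=m[abs(m[:,1])<130]
        if len(m)>15: print(nm,z0,len(m),"x",m[:,0].min().round(),m[:,0].max().round(),"y",m[:,1].min().round(),m[:,1].max().round(),"| |y|<130 xmax",mm[:,0].max().round() if len(mm) else None)
```

```text
top2 300 16 x -75.0 -66.0 y -12.0 -6.0 | |y|<130 xmax -66.0
top2 340 410 x -117.0 -50.0 y -37.0 28.0 | |y|<130 xmax -50.0
top2 380 1361 x -120.0 -49.0 y -32.0 51.0 | |y|<130 xmax -49.0
top2 580 2509 x -185.0 21.0 y -116.0 52.0 | |y|<130 xmax 21.0
top2 620 27646 x -225.0 24.0 y -116.0 93.0 | |y|<130 xmax 24.0
top2 660 16732 x -250.0 -129.0 y -45.0 102.0 | |y|<130 xmax -129.0
scene2 260 177 x -81.0 -1.0 y -100.0 12.0 | |y|<130 xmax -1.0
scene2 300 1083 x -84.0 1.0 y -104.0 15.0 | |y|<130 xmax 1.0
scene2 340 2592 x -119.0 20.0 y -141.0 53.0 | |y|<130 xmax 20.0
scene2 380 1234 x -121.0 -8.0 y -141.0 53.0 | |y|<130 xmax -8.0
```

All links stay at stand x ≤ 24 mm, with the cover at about 78 mm, so it's clear. Descend and grip.

Request:
play_rows([
  [-0.5, -1.5, 50],
  [0, 0, 55],
  [0, 0, 55],
  [0, 0, 45],
  [0, 0, 30],
  [0, 0, 17],
  [0, 0, 0],
], hand=[0, 0, 0, 0, 0, 0, 0], yaw=[0, 0, 0, 0, 0, 0, 0])

```text
t: 9.98
eef_pos: [0.4474, -0.3542, 0.0487]
orientation: [-0.001, -0.111, 0.994, 0.001]
wrist_force: [-0.4, -0.0, -0.3]
finger_gap: 0.0918
```

Request:
play_rows([
  [0, 0, 0],
  [0, 0, 0],
  [0, 0, 0],
  [0, 0, 0],
  [0, 0, 0],
  [0, 0, 0],
  [0, 0, 0],
  [0, 0, 0],
  [0, 0, 0],
  [0, 0, 0],
  [0, 0, 0],
], hand=[255, 255, 255, 255, 255, 255, 255, 255, 255, 255, 255], yaw=[0, 0, 0, 0, 0, 0, 0, 0, 0, 0, 0])

```text
t: 11.35
eef_pos: [0.4477, -0.3548, 0.0495]
orientation: [0.0, -0.112, 0.994, -0.0]
wrist_force: [0.3, -3.5, -2.1]
finger_gap: 0.0131
```

Run:
```python
from h import *
from bench import *
s=state();print(s["t"],s["eef_pos"],s["wrist_force"],s["finger_gap"])
t=W(-.575,.825,0)-W(0,0,0);t=t[:2]/np.hypot(*t[:2])
print(delta(s,W(-36,-46,49),t))
```

```text
11.35 [ 0.44770767 -0.35477472  0.04947322] [ 0.28604885 -3.48844754 -2.05691621] 0.013051705380142636
(array([0.2, 0.7, 0.5]), np.float64(-0.001))
```

The gap of 13 mm fits the post. I'll swing along the arc, yawing with it (0.122 rad per row).

Request:
play_rows([
  [-0.6, 9.7, 0],
  [-0.6, 9.7, 0],
  [-0.6, 9.7, 0],
  [-0.6, 9.7, 0],
  [-0.6, 9.7, 0],
  [-0.6, 9.7, 0],
  [-0.6, 9.7, 0],
  [-0.6, 9.7, 0],
  [-0.6, 9.7, 0],
  [0, 0, 0],
], hand=[255, 255, 255, 255, 255, 255, 255, 255, 255, 255], yaw=[0.122, 0.122, 0.122, 0.122, 0.122, 0.122, 0.122, 0.122, 0.122, 0])

```text
t: 12.6
eef_pos: [0.4748, -0.2764, 0.0495]
orientation: [0.001, 0.423, 0.906, -0.001]
wrist_force: [-0.1, -6.3, -4.3]
finger_gap: 0.0132
```

```bash
cat > sw.py <<'E'
from h import *
from bench import *
s=state();R=toolR(s["orientation"])
c,n=np.cos(YAW),np.sin(YAW);p=(np.array([[c,n],[-n,c]])@(s["eef_pos"][:2]-C))*1e3
v=p-[30,0];a=np.arctan2(46,66)+np.arctan2(v[1],-v[0])
print(s["t"],p,"r",np.hypot(*v),"swing",a,"gap",s["finger_gap"],"F tool",(R.T@s["wrist_force"]).round(1),s["eef_pos"][2],s["joint_pos"].round(2))
t=W(.575,.825,0)-W(0,0,0);t=t[:2]/np.hypot(*t[:2])
print("to stop",delta(s,W(-36,46,49),t))
E
python3 sw.py
```

```text
12.6 [-39.74415571  36.36686875] r 78.65619110263073 swing 1.0893355274612053 gap 0.013212739707866749 F tool [-4.7 -4.1  4.3] 0.04948200870727972 [-0.67  0.6   1.68 -0.    0.86 -1.36]
to stop (array([ 1.2, 10.3,  0.5]), np.float64(0.119))
```

Request:
play_rows([
  [-0.2, 5, 0],
  [-0.2, 5, 0],
  [0, 1, 0],
  [0, 0, 0],
  [0, 0, 0],
], hand=[255, 255, 255, 255, 255], yaw=[0.061, 0.061, 0, 0, 0])

```text
t: 13.22
eef_pos: [0.4826, -0.2706, 0.0495]
orientation: [0.0, 0.477, 0.879, -0.001]
wrist_force: [-3.2, -8.6, -1.7]
finger_gap: 0.0133
```

```bash
python3 sw.py
```

```text
13.225 [-34.65502831  44.626837  ] r 78.56097801041227 swing 1.2128280514679313 gap 0.013273592852764976 F tool [-5.5 -7.4  1.8] 0.0494555748607562 [-0.65  0.61  1.67 -0.    0.86 -1.22]
to stop (array([1.9, 0.4, 0.5]), np.float64(-0.003))
```

Request:
play_rows([
  [0, 1, 0],
  [0, 0.7, 0],
  [0, 0, 0],
  [0, 0, 0],
], hand=[255, 255, 255, 255], yaw=[0, 0, 0, 0])

```text
t: 13.72
eef_pos: [0.4828, -0.2705, 0.0494]
orientation: [-0.001, 0.477, 0.879, -0.002]
wrist_force: [-7.9, -13.0, -2.0]
finger_gap: 0.0132
```

```bash
python3 sw.py
python3 - <<'E'
from h import *
from bench import *
o=[]
for n,(r,cc) in {"scene":(40,220),"top":(60,220)}.items():
    c=capture(n);pickle.dump(c,open(n+"3.pkl","wb"));o.append(cv2.resize(c["image"][r:r+220,cc:cc+170],None,fx=2.35,fy=2.35,interpolation=2))
cv2.imwrite("pics/end.png",np.hstack(o))
E
```

```text
13.725 [-34.50922492  44.88656972] r 78.58908473839739 swing 1.216601892070738 gap 0.013163448435649367 F tool [ -6.6 -13.7   2. ] 0.04940435736931619 [-0.65  0.61  1.67 -0.01  0.87 -1.22]
to stop (array([1.9, 0.1, 0.4]), np.float64(-0.003))
```

View pics/end.png

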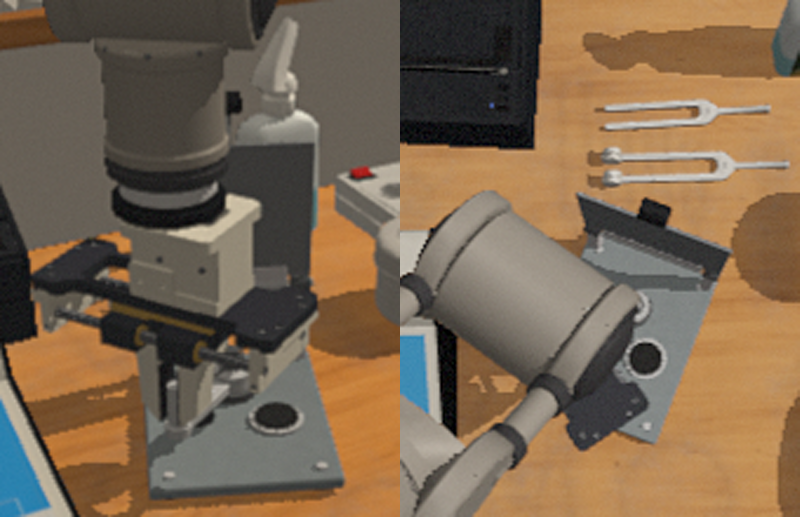

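At the stop: 1.7 mm commanded gave only 0.3 mm of motion, and the force rose from 7 to 14 N. The pad is uncovered (scene (275,417), top (645,357)), and the cover is standing with nothing near it. One last numeric check of the cover angle and the loose objects, then hand in.

Run:
```python
from h import *
from bench import *
c=pickle.load(open("top3.pkl","rb"));P=cloud(c);v=c["image"].max(2)
S=P.copy();k=(v<50)&(P[...,2]>.2)&(P[...,2]<.27);roi=np.zeros_like(k);roi[140:160,305:345]=1;k&=roi
p=P[k].mean(0);d=p[:2]-C;x=(np.cos(YAW)*d[0]+np.sin(YAW)*d[1])*1e3
a=np.arctan2(p[2]*1e3-9-82+2,80-x);print("knob",k.sum(),p,"cover angle",a)
c0=pickle.load(open("top0.pkl","rb"))
for n,(r0,r1,q0,q1) in {"fork":(120,142,300,390),"forceps":(284,300,280,356)}.items():
    print(n,"mean image change",cv2.absdiff(c0["image"],c["image"])[r0:r1,q0:q1].mean())
if 1.42<a<1.72: print(sign_off())
```

```text
knob 114 [ 0.5670948  -0.35416732  0.24002155] cover angle 1.5376334414211452
fork mean image change 2.81986531986532
forceps mean image change 2.8218201754385963
the job is handed in; nothing more can be done
None
```

I folded the cover up by its knob and let go of it standing upright. I then gripped the spring arm's post, swung it to its stop pin, and handed the job in still holding it there. The report gave no verdict.

- **Cover:** the last image check put it at 1.54 rad, against 1.59 rad from the gripper's pose just before release. Both are inside 1.35–1.79, and nothing near it showed in the pictures.
- **Spring arm:** the swing measured about 1.217 rad. In the last step I commanded 1.7 mm more, but the post moved only about 0.3 mm while the force along the push rose from about 7 to 14 N. I take that as the arm being against its stop. The fingers' opening was 13.2 mm on the 14 mm post.
- **Forceps and larger fork:** neither had moved; the pictures before and after differ only by noise.
- **Small disagreement:** the measured turning radius of the post was 78.6 mm instead of 80 mm, which fits the calibration's 2 mm accuracy.

The run used about 14 of the 45 seconds, and no check failed.

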